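# Park the rolling pin in its rest

### The job

The rolling pin has been left on the pastry board. With the fingertips on top of its barrel, roll it away over the board, over the low front bead, until it drops into the rest at the board's far edge and lies still there, square between the bead and the back rail. Do not pinch it, pick it up or shove it from behind, and leave the tumbler, shaker and jar where they stand.

Things in the scene. Friction and masses are not known exactly. Their poses are not given: they have to be found in the camera images.
- board: Pale wooden pastry board, 350 x 400 mm and 18 mm thick, fixed on the table. Origin: centre of its underside; x points across it to the far edge with the rest, y along the rest, z up. The rest is two dark strips along y on the board, a low bead and a taller back rail; the parked pin lies on the board between them with some 4 mm of play to either side.
- bead (a point): Middle of the crest of the low half-round bead, 4.5 mm above the board's top, at x = +82 mm, z = +22.5 mm of the board. The bead is 300 mm long (along y) and 14 mm wide; the pin has to roll over it.
- back_rail (a point): Middle of the upper near edge of the square back rail, 16 mm above the board's top, at x = +137.5 mm, z = +34 mm of the board. The rail is 320 mm long (along y) and 18 mm wide.
- pin: Wooden rolling pin, about 0.6 kg: cylindrical barrel 66 mm in diameter, 230 mm long, a turned dark handle (29 mm thick, 93 mm long) fixed at each end, 420 mm over all. Origin: middle of the barrel on its axis, 33 mm above the board's top; y is its axis, x and z turn as it rolls. It starts on the near or middle part of the board, up to 4 degrees off parallel to the rest.
- pin_mid (a point): Same point as the pin's origin. How it rolls: a fingertip that does not slip on the crown moves twice as far as the pin and so runs ahead of the crown; one stroke brings the pin some 3 to 5 cm, and more strokes can follow. Pressing off-centre advances that end more. Left alone at 0.1 m/s it stops within 2 cm.
- rest (a point): The parked pin's centre: middle of the rest, 33 mm above the board's top, at x = +105 mm, z = +51 mm of the board.
- tumbler: Clear glass tumbler standing upside down on the table beyond the board's far edge, 65 mm in diameter, 118 mm high. Origin: centre of its underside.
- shaker: Shaker with a grey cap standing on the table beyond the board's far edge, 44 mm in diameter, 90 mm high. Origin: centre of its underside.
- jar: Spice jar standing on the table beyond the board's far edge, 47 mm in diameter, 98 mm high. Origin: centre of its underside.
Mind the look-alikes: they are no part of the job. What is shaped like the jar but green or orange is not meant.

How it is judged (in metres and radians):
On the way:
1. the fingers, on top of the pin, roll it towards the rest (contact force between the fingers and pin above 0.3 N and distance of pin from where it was at the start of the episode above 0.025 m and x of pin in the frame of board below 0.095 m).
At the end, for the whole second after the job is handed in: the pin lies still on the board between bead and back rail: its axis within 8 mm of the middle of the rest, its barrel down on the board (within 2.5 mm), parallel to the rest within 0.05 rad and within 40 mm of its middle lengthwise; tumbler, shaker and jar upright (x of pin in the frame of board between 0.097 and 0.113 m and z of pin in the frame of board between 0.048 and 0.0535 m and y of pin in the frame of board between -0.04 and 0.04 m and angle between the y axis of pin and the y axis of board, either way round below 0.05 rad and linear speed of pin below 0.01 m/s and angular speed of pin below 0.2 rad/s and angle between each of tumbler, shaker, jar's own z axis and vertical below 0.1 rad); the robot touches nothing.
It fails at once if the pin is lifted more than about 12 mm above what rolling over the bead takes (z of pin in the frame of board above 0.068 m).
It fails at once if the fingers reach down beside the barrel and touch it near or below mid-height (grasp point less than 60 mm above the board): it is pinched, or shoved from behind, instead of rolled from its top (contact force between the fingers and pin above 0.5 N and z of the grasp point in the frame of board below 0.078 m).
It fails at once if the tumbler, shaker or jar is moved by more than 15 mm (distance of any of tumbler, shaker, jar from where it was at the start of the episode above 0.015 m).
It also fails if it takes over 64 s, if anything falls off the work surface, if the arm or the gripper's body presses on something with over 40 N, if the wrist force passes 120 N, or if a joint passes its speed limit or range.

### The arm

A 6-joint arm with a two-finger parallel gripper is mounted at the origin on a cart in front of the work surface, level with it; the furniture and walls round the work are solid. World frame = base frame: x ahead of the robot, y to its left, z up, the work surface at z = 0. Lengths are in m, angles in degrees, forces in N, time in s.
With the tool pointing down it reaches from about 0.4 to 0.825 m from the base axis. Payload 7 kg.
Tool frame: the origin (TCP) lies at the very end of the fingers, on their centre line; the grasp point (between the pads) lies 19 mm behind it; z points along the fingers, y is the line along which they close (so a half turn about z gives the same grasp; the last joint's range is limited). The gripper opens to 88 mm and grips with 3 to 60 N. Pads are 19 mm wide; open, the fingers measure 130 mm over their backs; the gripper's body (78 mm by 193 mm) begins 47 mm behind the grasp point.
Start: joints at [80.277, 20.546, 0.682, 0, -70.136, -16.507], TCP at [0.298, 0.605, 0.227] pointing down, gripper open.
Joint ranges: [-176.03, 176.03], [-82.01, 121.73], [-58.28, 71.71], [-173.87, 95.51], [-174.79, -0.11], [-173.66, 173.66]. Speed limits (degrees/s): [136.94, 136.94, 172.46, 180, 180, 180].

### API

Orientations are given as [roll, pitch, yaw] about the fixed x, y, z axes, in that order (R = Rz(yaw) Ry(pitch) Rx(roll)).
In Python, from plant import get_state, imaging, r, finder gives the robot as it stands.
- The arm moves only by the shell command python3 -m handwheel 'ROWS' [FORCE]. ROWS is JSON, a list of rows, each a list of 5 numbers: the closure, from 0 (fully open) to 1 (shut), then the shift along the world's x, y, z in cm, then the turn about the world's z in degrees. A call has 1 to 8 rows; each row is the pose to reach, as a shift and turn from the pose commanded when the call began; what a row does not reach only later rows make up. A row lasts 1/8 s, in which the tool goes at most 62.5 mm and 10.7 degrees, less where a joint would pass 70% of its speed; a pose out of reach is approached as far as the arm can. A call with a gripper value outside its range is refused whole. The fingers move at their own pace and stop on an object; FORCE is the grip in N (left out, the last holds). Time passes only in rows, so rows that repeat a pose let the fingers close. It gives the time, the measured TCP pose, the force, the opening and the grip force at its end, in the units of the state.
- get_state(): the state, without advancing time (a new reading comes with each control period).
- imaging.capture(name): name is "scene" or "top"; returns (picture, depth): 400x640x3 uint8, red, green, blue; 400x640 float32, m along the optical axis (not along the pixel's ray), 0 where there is no reading.
- imaging.get_calibration(name): a dict with "fx", "fy", "cx", "cy" (pixels), "rvec" (rotation vector, rad) and "tvec" (3), from world to camera coordinates, as OpenCV has them. Camera axes: x right, y down, z forward; pixel columns grow to the right and rows downward; lengths in m; the calibration is good to about 2 mm. A picture is of the moment at which its call begins. get_calibration takes no time and is no camera call.
- r.close_job(): hands the job in; it is judged then, once.
Trained networks look in the newest picture that a camera, given by its name, has taken for a name from the list of things; names that differ only in an ending like _2 or _b are one class to them, and where a whole thing is asked for, a point or a joint stands for the part that bears it (a point fixed in the world has none). Each returns a list of dicts, best first, with "p" (0 to 1); they miss things now and then, are a little off and sometimes report something else, mostly with a low value. They report only what shows in the picture. A call takes as long as a camera call. They do not tell look-alikes from the thing itself.
- finder.cut_out(camera, query): "region" (400x640 bool, what is visible of it) and "pixel" ([column, row] in pixels, amid what is visible of it).
The state is a dict: "time_s": time; "joints": joint angles; "qd": joint speeds; "joint_torque": joint torques, N m; "tcp_pos": TCP position; "eef_rot": TCP orientation; "contact_force": force on the tool from outside, world axes, zero at the start; "moment": the same for the moment, N m; "gripper_width": finger opening in m; "gripper_force": force on a finger pad.
Only numpy, scipy, OpenCV 4.12 (cv2) and the standard library are available. Lean on these libraries where they do the work, as an engineer would, in place of code of your own. Each camera call takes 0.05 s, during which the arm holds its last target. There are 200 camera calls.

## Working session

There is one attempt and no reset: what is moved stays moved. The work goes in short steps, Python scripts to look and compute and a shell command to move; the robot and the scene stay as the last step left them, time stands still between calls to the robot, and variables do not carry over. Pictures are saved under pics/ and viewed, at most 10 in all, crops included, and the job is handed in when it is done.

```bash
ls; mkdir -p pics; cat > h.py <<'E'
import numpy as np, cv2
from plant import get_state, imaging, r, finder
def cal(n):
    c=imaging.get_calibration(n); R=cv2.Rodrigues(np.array(c['rvec'],float))[0]
    return c,R,np.array(c['tvec'],float).ravel()
def cloud(n,d):
    c,R,t=cal(n); v,u=np.mgrid[0:400,0:640]
    P=np.stack([(u-c['cx'])/c['fx']*d,(v-c['cy'])/c['fy']*d,d],-1)
    return (P-t)@R
def cap(n,name=None):
    p,d=imaging.capture(n)
    if name: cv2.imwrite('pics/'+name,p[:,:,::-1])
    return p,d,cloud(n,d)
E
python3 - <<'E'
from h import *
print(get_state())
for n in('scene','top'):
    p,d,P=cap(n,n+'0.png'); print(n,cal(n))
    for q in('board','pin','tumbler','shaker','jar','back_rail','bead'):
        for o in finder.cut_out(n,q)[:4]:
            m=o['region']&(d>0); X=P[m]
            print(q,round(o['p'],2),o['pixel'],m.sum(),X.mean(0).round(3) if len(X) else '', np.percentile(X,[1,99],axis=0).round(3).tolist() if len(X) else '')
E
```

```text
pics
{'time_s': 0.0, 'joints': array([ 8.02759324e+01,  2.05914902e+01,  6.37144778e-01, -2.08287215e-02,
       -7.01345744e+01, -1.65074939e+01]), 'qd': array([ 0.00350266,  0.07519362, -0.02805758, -0.00593272, -0.09495473,
        0.00605312]), 'joint_torque': array([ 3.32790805e-04, -5.82724142e+01,  2.93051970e+01,  6.99717790e+00,
        6.76054580e-03, -1.58779017e-04]), 'tcp_pos': array([0.29815378, 0.60507568, 0.22564543]), 'eef_rot': array([ 1.79909181e+02, -6.49476932e-03, -2.62386494e+01]), 'contact_force': array([ 0.0607532 , -0.26494653, -0.21303544]), 'moment': array([ 0.01878631,  0.0116871 , -0.00729842]), 'gripper_force': 0.0, 'gripper_width': 0.0877410204091166}
scene ({'fx': 390.4137058952357, 'fy': 390.4137058952357, 'cx': 319.5111211547253, 'cy': 206.01910145635577, 'rvec': array([ 2.1409381 , -1.00177997,  0.42796384]), 'tvec': array([-0.46519694,  0.37997425,  0.79335366])}, array([[ 0.64239219, -0.76636023, -0.004926  ],
       [-0.52624702, -0.43642927, -0.72979009],
       [ 0.55713225,  0.47140375, -0.68365354]]), array([-0.46519694,  0.37997425,  0.7933
[... 2037 characters left out ...]
091]]
shaker 0.17 [287.9, 253.5] 3160 [0.522 0.004 0.073] [[0.483, -0.189, 0.053], [0.561, 0.2, 0.086]]
jar 0.95 [317.4, 133.0] 455 [ 0.818 -0.064  0.079] [[0.801, -0.087, -0.001], [0.858, -0.037, 0.1]]
jar 0.9 [397.5, 154.1] 466 [ 0.762 -0.258  0.078] [[0.741, -0.283, -0.001], [0.79, -0.238, 0.101]]
jar 0.86 [432.3, 157.1] 497 [ 0.756 -0.348  0.079] [[0.737, -0.375, 0.015], [0.781, -0.331, 0.101]]
jar 0.83 [358.1, 133.6] 461 [ 0.812 -0.173  0.081] [[0.793, -0.198, 0.008], [0.839, -0.15, 0.102]]
back_rail 0.71 [290.5, 272.3] 18770 [0.512 0.003 0.018] [[0.334, -0.201, 0.012], [0.697, 0.207, 0.035]]
bead 0.94 [288.5, 268.1] 19034 [0.512 0.002 0.018] [[0.332, -0.2, 0.01], [0.697, 0.207, 0.036]]
```

View pics/top0.png

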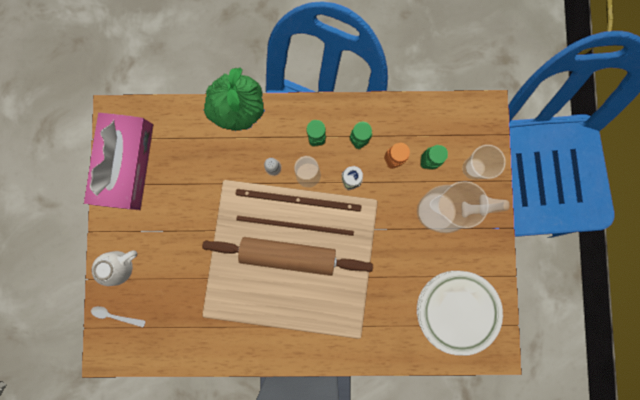

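```bash
cat >> h.py <<'E'
def board():
    """fit board rect from top camera; returns centre xy, yaw of board x, using rail/board edges"""
    p,d,P=cap('top')
    o=finder.cut_out('top','board')[0]['region']; return p,d,P,o
def pin():
    p,d,P=cap('top')
    m=(P[...,2]>0.055)&(P[...,2]<0.1)&(P[...,0]>0.36)&(P[...,0]<0.70)&(abs(P[...,1])<0.135)&(d>0)
    o=[q for q in finder.cut_out('top','pin') if q['p']>.3]
    if o: m&=cv2.dilate(o[0]['region'].astype('u1'),np.ones((7,7)))>0
    else: print('no pin mask')
    return p,d,P,m
E
python3 - <<'E'
from h import *
p,d,P,o=board()
Z=P[...,2]
m=(cv2.dilate(o.astype('u1'),np.ones((9,9)))>0)&(Z>0.010)&(Z<0.024)
print('board z',np.median(Z[m]))
rc=cv2.minAreaRect(P[m][:,:2].astype('f4')*1000); print(rc)
X=P[(Z>0.028)&(Z<0.042)&(P[...,0]>0.6)&(P[...,0]<.69)&(abs(P[...,1])<.17)]
print('rail',cv2.minAreaRect(X[:,:2].astype('f4')*1000),np.median(X[:,2]),len(X))
p,d,P,m=pin()
X=P[m]; print(len(X),X[:,2].max())
from scipy.optimize import least_squares
f=lambda a:np.hypot(X[:,0]-a[0]-a[1]*X[:,1],X[:,2]-a[2])-.033
s=least_squares(f,[.53,0,.05],loss='soft_l1',f_scale=.002); print('pin axis x0,slope,z',s.x,'y',np.percentile(X[:,1],[0.5,99.5]))
im=cv2.resize(p[90:240,220:470],None,fx=3,fy=3,interpolation=cv2.INTER_CUBIC); cv2.imwrite('pics/crop1.png',im[:,:,::-1])
E
```

```text
board z 0.01727485300835935
((520.8275756835938, 3.056884765625), (400.3323669433594, 361.2376403808594), 81.99217224121094)
rail ((678.9000854492188, -17.200057983398438), (315.8674621582031, 55.88442611694336), 82.08805084228516) 0.03268617427925342 895
2699 0.08810075838417347
pin axis x0,slope,z [0.5200184  0.1422349  0.04997352] y [-0.13169756  0.13153444]
```

View crop.

The top view shows the board around (290,258), the pin barrel at (287,256), the bead at (295,226) and the rail at (298,199). The tumbler is at (307,170), the shaker at (271,166) and the dark-lidded jar at (352,177). Look-alikes:
- green jars at (316,131), (361,133) and (435,156)
- an orange jar at (398,154)
- large glasses at (440,208) and (487,162)

There is only one pin and one board.

View pics/crop1.png

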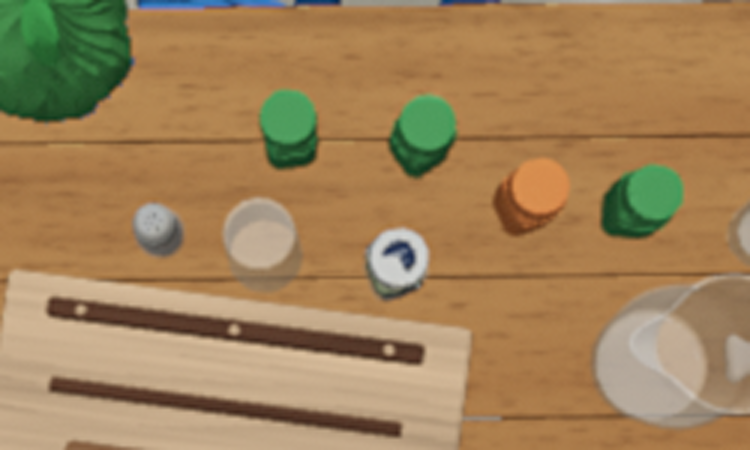

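```bash
cat >> h.py <<'E'
from scipy.optimize import least_squares
def ray(n,uv,z):
    c,R,t=cal(n); uv=np.asarray(uv,float)
    D=np.c_[(uv[:,0]-c['cx'])/c['fx'],(uv[:,1]-c['cy'])/c['fy'],np.ones(len(uv))]@R
    C=-R.T@t; return C+D*((z-C[2])/D[:,2])[:,None]
def dark(p,poly_z,box):
    c,R,t=cal('top'); v,u=np.mgrid[0:400,0:640]
    W=ray('top',np.c_[u.ravel(),v.ravel()],poly_z).reshape(400,640,3)
    g=p.astype(int).sum(-1)
    m=(W[...,0]>box[0])&(W[...,0]<box[1])&(W[...,1]>box[2])&(W[...,1]<box[3])&(g<300)
    n,l,s,_=cv2.connectedComponentsWithStats(m.astype('u1'))
    k=1+s[1:,4].argmax(); return W[l==k]
def fitpin():
    p,d,P,m=pin(); X=P[m]; a=[np.median(X[:,0]),.14,.05]
    y0=np.median(X[:,1])
    X=X[(X[:,2]>.062)&(abs(X[:,1]-y0)<.10)]
    f=lambda a:np.hypot((X[:,0]-a[0]-a[1]*X[:,1])/np.hypot(1,a[1]),X[:,2]-a[2])-.033
    s=least_squares(f,a,loss='soft_l1',f_scale=.002).x
    # barrel ends: points near crown
    Q=P[m]; Q=Q[Q[:,2]>s[2]+.024]; ux=np.array([s[1],1])/np.hypot(1,s[1])
    e=np.percentile((Q[:,:2]-[s[0],0])@ux,[.5,99.5]); c=np.array([s[0],0])+ux*e.mean()
    return s,c,e,len(X)
E
python3 - <<'E'
from h import *
p,d,P=cap('top')
for nm,z,b in(('rail',.034,(.6,.70,-.2,.2)),('bead',.022,(.56,.625,-.2,.2))):
    X=dark(p,z,b); print(nm,len(X),cv2.minAreaRect(X[:,:2].astype('f4')*1000),X.mean(0))
    vx=cv2.fitLine(X[:,:2].astype('f4'),cv2.DIST_HUBER,0,.01,.01).ravel(); print(vx, np.degrees(np.arctan2(vx[0],vx[1])))
print(fitpin()); print(fitpin())
E
```

```text
rail 764 ((659.365478515625, -16.95062255859375), (314.84600830078125, 16.17981719970703), 82.08312225341797) [ 0.65922981 -0.01795397  0.034     ]
[ 0.13837138  0.9903804   0.6592298  -0.01795397] 7.9536157
bead 556 ((595.92822265625, -8.254043579101562), (296.0701599121094, 12.267387390136719), 82.02132415771484) [ 0.59590738 -0.008566    0.022     ]
[ 0.13927026  0.9902544   0.5959074  -0.008566  ] 8.005621
(array([0.5201303 , 0.1424433 , 0.05007502]), array([0.52133525, 0.00845917]), array([-0.10481696,  0.12190606]), 2173)
(array([0.52005496, 0.141402  , 0.05001533]), array([0.52123441, 0.00834111]), array([-0.10473116,  0.12157933]), 2175)
```

The crop confirms the choice: the jar has a white lid with a dark mark, next to the tumbler and shaker, and the green and orange ones are look-alikes. The measurements fit the given sizes. Board centre is (0.5145, 0.003) with yaw -8.0°. The pin sits at board x≈6 mm, y≈6 mm and is parallel to the rest, so it has 99 mm to go.

```bash
python3 -m handwheel '[[0,2,-5.9,0,2],[0,4,-11.8,0,4],[0,6.3,-17.7,0,6],[0,8.4,-23.6,0,8],[0,10.5,-29.5,0,10],[0,12.6,-35.4,0,12],[0,14.7,-41.3,0,14],[0,16.8,-47.2,0,16]]'; python3 -m handwheel '[[0,2.1,-5.9,0,2.2],[0,4.2,-12.2,0,2.2],[0,4.2,-12.2,-6,2.2],[0,4.2,-12.2,-11,2.2],[0,4.2,-12.2,-11,2.2],[0,4.2,-12.2,-11,2.2],[0,4.2,-12.2,-11,2.2]]'
```

```text
time_s: 2.25
tcp_pos: [0.4662, 0.133, 0.2271]
eef_rot: [-180.0, -0.1, -10.1]
contact_force: [1.2, 0.5, -0.2]
gripper_width: 0.0877
gripper_force: 0.0
time_s: 3.12
tcp_pos: [0.5094, 0.0137, 0.1189]
eef_rot: [-179.9, -0.2, -8.0]
contact_force: [-0.0, -0.6, -0.3]
gripper_width: 0.0877
gripper_force: 0.0
```

```bash
python3 -m handwheel '[[0,0,-0.3,-1.5,0],[0,0,-0.3,-3,0],[0,0,-0.3,-3.2,0],[0,0,-0.3,-3.2,0]]' | grep -E 'tcp|force'; python3 -m handwheel '[[0,0,0,-0.2,0],[0,0,0,-0.2,0],[0,0,0,-0.2,0]]'| grep -E 'tcp|force'; python3 -m handwheel '[[0,0,0,-0.2,0],[0,0,0,-0.2,0],[0,0,0,-0.2,0]]'| grep -E 'tcp|force'
```

```text
tcp_pos: [0.5078, 0.0098, 0.0843]
contact_force: [1.4, -0.9, 1.0]
gripper_force: 0.0
tcp_pos: [0.5088, 0.0098, 0.0836]
contact_force: [-0.3, -1.8, 7.8]
gripper_force: 3.6
tcp_pos: [0.5102, 0.0096, 0.0833]
contact_force: [-1.7, -3.5, 19.0]
gripper_force: 9.6
```

```bash
python3 -m handwheel '[[0,0.6,-0.08,0.1,0],[0,1.2,-0.17,0.1,0],[0,1.8,-0.25,0.1,0],[0,2.4,-0.33,0.1,0],[0,3.0,-0.42,0.1,0],[0,3.6,-0.5,0.1,0],[0,4.2,-0.58,0.1,0],[0,4.7,-0.65,0.05,0]]' | grep -E 'tcp|force';python3 -m handwheel '[[0,0.3,-0.05,0,0],[0,0.3,-0.05,0,0],[0,0.3,-0.05,0,0]]' | grep -E 'tcp|force'
cat > st.py <<'E'
from h import *
th=np.radians(-7.98); ex=np.array([np.cos(th),np.sin(th)]); ey=np.array([-ex[1],ex[0]]); B=np.array([.5145,.003])
s,c,e,n=fitpin(); print('pin bx,by',(c-B)@ex,(c-B)@ey,'z',s[2],'ang',np.degrees(np.arctan(s[1]))-7.98,n,'len',e[1]-e[0])
t=get_state()['tcp_pos']; print('tcp rel',(t[:2]-c)@ex,(t[:2]-c)@ey,t[2],get_state()['time_s'])
E
python3 st.py
```

```text
tcp_pos: [0.5573, 0.0029, 0.0836]
contact_force: [0.3, -3.2, 15.7]
gripper_force: 7.8
tcp_pos: [0.5603, 0.0025, 0.0835]
contact_force: [0.6, -2.5, 13.3]
gripper_force: 6.6
pin bx,by 0.032572383961861066 -0.06767549147782177 z 0.049481523043247704 ang -0.03208626138938531 263 len 0.08113961068495551
tcp rel 0.012759918546749616 0.07352700516068793 0.08346486773456423 5.85
```

```bash
python3 -m handwheel '[[0,0,0,1,0],[0,0,0,2,0],[0,-1.4,0.2,2,0],[0,-2.8,0.39,2,0],[0,-2.8,0.39,1,0],[0,-2.8,0.39,0.1,0],[0,-2.8,0.39,0.1,0],[0,-2.8,0.39,0.1,0]]' | grep -E 'tcp|force'; python3 st.py
```

```text
tcp_pos: [0.5313, 0.0067, 0.0829]
contact_force: [-2.5, -1.3, 12.3]
gripper_force: 6.1
pin bx,by 0.03226920456283364 0.0032403095178260913 z 0.04929073036414268 ang 0.07621969421331265 439 len 0.22301021894079004
tcp rel -0.01614290086026658 0.0027492409982358365 0.08288019528482085 6.95
```

```bash
python3 -m handwheel '[[0,0.6,-0.08,0.05,0],[0,1.2,-0.17,0.05,0],[0,1.8,-0.25,0.05,0],[0,2.4,-0.33,0.05,0],[0,3.0,-0.42,0.05,0],[0,3.6,-0.5,0.05,0],[0,4.2,-0.58,0.05,0],[0,4.8,-0.67,0.05,0]]' | grep -E 'tcp|force';python3 -m handwheel '[[0,0.3,-0.04,0,0],[0,0.3,-0.04,0,0],[0,0.3,-0.04,0,0]]' | grep -E 'tcp|force'; python3 st.py
```

```text
tcp_pos: [0.5801, -0.0003, 0.0839]
contact_force: [-0.6, -2.5, 13.0]
gripper_force: 6.4
tcp_pos: [0.5831, -0.0006, 0.0838]
contact_force: [0.2, -1.7, 11.8]
gripper_force: 6.2
pin bx,by 0.05808239265514314 -0.0669653537408291 z 0.049544331036303305 ang 0.6123440486511669 270 len 0.0827896869558229
tcp rel 0.010298421998797188 0.0728636462342857 0.08383483312503726 8.425
```

```bash
python3 -m handwheel '[[0,0,0,1,0],[0,0,0,2,0],[0,-1.4,0.2,2,0],[0,-2.8,0.39,2,0],[0,-2.8,0.39,1,0],[0,-2.8,0.39,0.1,0],[0,-2.8,0.39,0,0],[0,-2.8,0.39,0,0]]' | grep -E 'tcp|force'; python3 st.py
```

```text
tcp_pos: [0.5534, 0.0035, 0.0825]
contact_force: [-1.0, 0.4, 4.6]
gripper_force: 2.4
pin bx,by 0.057120544574632365 -0.057870068544675676 z 0.049476064591129486 ang 0.4225146293757902 398 len 0.10085659619494008
tcp rel -0.018704946190283043 0.06379136402454673 0.08248496674211508 9.525
```

```bash
python3 -m handwheel '[[0,0,0,-0.12,0],[0,0.5,-0.07,-0.1,0],[0,1.0,-0.14,-0.05,0],[0,1.5,-0.21,0.02,0],[0,2.0,-0.28,0.12,0],[0,2.5,-0.35,0.2,0],[0,3,-0.42,0.27,0]]' | grep -E 'tcp|force';python3 st.py
```

```text
tcp_pos: [0.5844, -0.0009, 0.0873]
contact_force: [-3.0, -1.2, 16.6]
gripper_force: 8.5
pin bx,by 0.07267422909994987 -0.0682176119403364 z 0.05234987432027865 ang 0.7758970565990495 282 len 0.08062328884895076
tcp rel -0.0023603984203922723 0.07409288435855867 0.08731172872690547 10.5
```

```bash
python3 -m handwheel '[[0,0.5,-0.07,0.04,0],[0,1.0,-0.14,0.08,0],[0,1.5,-0.21,0.1,0],[0,2.0,-0.28,0.12,0],[0,2.3,-0.32,0.1,0],[0,2.6,-0.36,0.06,0],[0,2.9,-0.4,0.02,0]]' | grep -E 'tcp|force';python3 st.py
```

```text
tcp_pos: [0.6148, -0.0051, 0.0877]
contact_force: [1.3, -2.2, 13.5]
gripper_force: 6.7
pin bx,by 0.08790186587434443 -0.0613002007273008 z 0.05331143937814197 ang -0.04072339447946849 386 len 0.09444553481245663
tcp rel 0.01278818654265527 0.06727824276067448 0.08758988747180524 11.475
```

```bash
python3 -m handwheel '[[0,0.4,-0.06,-0.06,0],[0,0.8,-0.11,-0.15,0],[0,1.2,-0.17,-0.26,0],[0,1.6,-0.22,-0.4,0],[0,1.6,-0.22,-0.4,0]]' | grep -E 'tcp|force';python3 st.py
```

```text
tcp_pos: [0.6315, -0.0073, 0.0833]
contact_force: [4.6, -3.5, 10.3]
gripper_force: 5.4
pin bx,by 0.09700348232511084 -0.05251581472206795 z 0.05137494922091109 ang -0.038098968346792716 529 len 0.11130539252859414
tcp rel 0.020156793019597476 0.05853505238450105 0.08335556667567354 12.2
```

```bash
python3 -m handwheel '[[0,0,0,2,0],[0,0,0,6,0],[0,-4,0,10,0],[0,-9,0,12,0],[0,-14,0,14,0],[0,-18,0,14,0],[0,-18,0,14,0],[0,-18,0,14,0]]' | grep -E 'tcp|force';python3 st.py; python3 - <<'E'
from h import *
cap('top','top1.png')
E
```

```text
tcp_pos: [0.4483, -0.0067, 0.2215]
contact_force: [1.1, 0.4, -0.5]
gripper_force: 0.0
pin bx,by 0.10714631539783478 0.005924385462457908 z 0.04997485943925864 ang 0.01690249189740367 2102 len 0.22653980384673048
tcp rel -0.17112403625148484 -0.02474890936008511 0.2210508840205015 13.3
```

```bash
python3 -m handwheel '[[0,0,0,0,0],[0,0,0,0,0],[0,0,0,0,0],[0,0,0,0,0]]' | grep time; python3 st.py
```

```text
time_s: 13.85
pin bx,by 0.10711915667203964 0.005824627447917812 z 0.05000791590616744 ang 0.03941926161350473 2113 len 0.22638940860658996
tcp rel -0.17173913488241493 -0.02483505953109087 0.2214981841827377 13.95
```

View pics/top1.png

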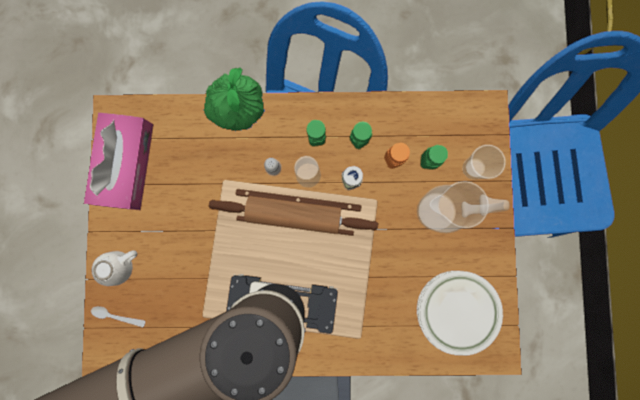

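The pin lies still between the bead and the rail, with its barrel at (293,212). The tumbler (307,170), shaker (271,166) and jar (352,177) have not moved, and the arm is clear.

```bash
python3 -c "
from plant import r
print(r.close_job())"
```

```text
the job is handed in; nothing more can be done
None
```

The job is handed in: the pin was rolled over the bead and lies still and square in the rest, about 2 mm off its middle, with the tumbler, shaker and jar where they stood; no verdict came back.

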